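# Close the snack canisters and clamp them in the carrying tray

## Task

The meeting in the study is over: get the snack canisters ready to be carried back to the kitchen. Free the clamp knob of the tray's sliding end stop and open the stop, press a lid fully home and level on every canister (any lid fits any canister; a spare lid may stay on the desk), and stand all the canisters upright in one row in the tray. Then slide the stop up snug, so that the row has no slack between the fixed end and the stop, tighten the knob fully, and leave the mug, books and vase where they are.

Things in the scene. Friction and masses are not known exactly. Their poses are not given: they have to be found in the camera images.
- tray: Narrow walnut carrying tray, fixed to the desk, 396 mm long (y) by 88 mm (x), plus a brass bow handle 25 mm out at each end. Origin at the centre of its underside, z up. Floor top 12 mm above the desk, flush T-track along it; channel 72 mm wide between side rails 34 mm high (above the desk). Fixed end (at -y) 60 mm high; other end (+y) 34 mm high.
- tray_end (a point): Point on the tray floor, mid-width, at the inner face of the fixed end (186 mm towards -y from the tray's origin, 12 mm above the desk); axes as the tray's. Canisters go between this face and the stop, in a row along +y.
- stop_face (a point): Foot of the sliding stop's face that looks at the fixed end (towards -y), mid-width, 12 mm above the desk; axes as the tray's. The stop is a wooden board 66 mm wide, 8 mm thick, its top 62 mm above the desk, on an aluminium foot reaching 88 mm from this face towards +y (foot top 22 mm above the desk).
- stop (a joint): Gap between the fixed end's face and the stop's face, m: 0 touching, 0.280 fully open (stop towards +y). When the knob is loose the stop slides with about 2 N, for instance by holding the knob; when tight it holds against some 30 N.
- knob_grip (a point): Grip point of the clamp knob, on its upright axis, 56 mm from the stop's face towards +y, 56 mm above the desk. The black wing is a bar 60 mm long, 14 mm thick, from 46 to 66 mm above the desk, along this point's own x axis, which turns with the knob. Fingertips 40 mm above the desk clear rails and foot.
- knob (a joint): Angle of the clamp knob, rad: 0 tight (end stop), growing anticlockwise seen from above to 1.3, fully loose. The clamp lets go above about 0.9; below 0.2 it is tight. At 0 the bar points 0.65 rad clockwise of the tray's x axis. It stays where left; turning takes up to about 0.3 N m.
- can1: Open white ceramic snack canister, 62 mm in diameter, 70 mm high, mouth 54 mm, about 0.25 kg, some nuts in the bottom. Origin at the centre of its underside, z up. Three or four canisters are there; None if absent.
- can2: Open white ceramic snack canister, 62 mm in diameter, 70 mm high, mouth 54 mm, about 0.25 kg, some nuts in the bottom. Origin at the centre of its underside, z up. Three or four canisters are there; None if absent.
- can3: Open white ceramic snack canister, 62 mm in diameter, 70 mm high, mouth 54 mm, about 0.25 kg, some nuts in the bottom. Origin at the centre of its underside, z up. Three or four canisters are there; None if absent.
- can4: Open white ceramic snack canister, 62 mm in diameter, 70 mm high, mouth 54 mm, about 0.25 kg, some nuts in the bottom. Origin at the centre of its underside, z up. Three or four canisters are there; None if absent.
- lid1: Wooden press-on lid, knob up, 60 g: clear plug below (12 mm high, 48.8 mm wide, its upper 7 mm 52 mm), disc 60 mm wide and 7 mm thick, grip knob 22 mm wide, 14 mm high. Origin at the centre of the plug's underside, z up. Plug fits any canister's mouth: laid on loosely it stands 5 mm proud; pressed with up to 15 N it snaps home, disc on the rim, origin 58 mm above the canister's. Four lids.
- lid2: Wooden press-on lid, knob up, 60 g: clear plug below (12 mm high, 48.8 mm wide, its upper 7 mm 52 mm), disc 60 mm wide and 7 mm thick, grip knob 22 mm wide, 14 mm high. Origin at the centre of the plug's underside, z up. Plug fits any canister's mouth: laid on loosely it stands 5 mm proud; pressed with up to 15 N it snaps home, disc on the rim, origin 58 mm above the canister's. Four lids.
- lid3: Wooden press-on lid, knob up, 60 g: clear plug below (12 mm high, 48.8 mm wide, its upper 7 mm 52 mm), disc 60 mm wide and 7 mm thick, grip knob 22 mm wide, 14 mm high. Origin at the centre of the plug's underside, z up. Plug fits any canister's mouth: laid on loosely it stands 5 mm proud; pressed with up to 15 N it snaps home, disc on the rim, origin 58 mm above the canister's. Four lids.
- lid4: Wooden press-on lid, knob up, 60 g: clear plug below (12 mm high, 48.8 mm wide, its upper 7 mm 52 mm), disc 60 mm wide and 7 mm thick, grip knob 22 mm wide, 14 mm high. Origin at the centre of the plug's underside, z up. Plug fits any canister's mouth: laid on loosely it stands 5 mm proud; pressed with up to 15 N it snaps home, disc on the rim, origin 58 mm above the canister's. Four lids.
- mug: White mug, 80 mm in diameter, 90 mm high, bystander. Origin at the centre of its underside.
- books: Two books with reading glasses on top, 110 x 170 x 52 mm, bystander. Origin at the centre of the underside.
- vase: White vase with flowers, 90 mm in diameter, about 220 mm high, bystander. Origin at the centre of its underside.
There are look-alikes about, which are no part of the job. Leave any purple, red or turquoise look-alike of the can4 alone.

How it is judged:
On the way, in this order (a step that is already met when the one before it is completed fails the run):
1. the clamp knob is turned free and the stop is drawn back to open the tray for at least three canisters (value of joint knob above 0.7 rad and value of joint stop above 0.186 m), for 0.1 s.
2. all canisters stand upright on the tray floor between the fixed end and the stop (z of can1 in the frame of tray_end between -0.004 and 0.004 m and angle between each of can1, can2, can3, can4's own z axis and vertical below 0.06 rad and x of can1 in the frame of tray_end between -0.008 and 0.008 m and y of each of can1, can2, can3, can4 in the frame of tray_end above 0.028 m and y of each of can1, can2, can3, can4 in the frame of stop_face below -0.028 m and z of can2 in the frame of tray_end between -0.004 and 0.004 m and x of can2 in the frame of tray_end between -0.008 and 0.008 m and z of can3 in the frame of tray_end between -0.004 and 0.004 m and x of can3 in the frame of tray_end between -0.008 and 0.008 m and z of can4 in the frame of tray_end between -0.004 and 0.004 m and x of can4 in the frame of tray_end between -0.008 and 0.008 m), for 0.2 s.
At the end, for the whole second after the job is handed in: Each canister upright on the tray floor (mid-channel to 8 mm), its lid level, centred to 4 mm, under 1.8 mm from home; gaps fixed end - canisters - stop each under 2 mm; knob below 0.2 rad; all at rest (all of step 2 and ((horizontal distance between lid1 and can1 below 0.004 m and z of lid1 in the frame of can1 between 0.0565 and 0.0598 m and angle between the z axis of lid1 and the z axis of can1, either way round below 0.05 rad) or (horizontal distance between lid2 and can1 below 0.004 m and z of lid2 in the frame of can1 between 0.0565 and 0.0598 m and angle between the z axis of lid2 and the z axis of can1, either way round below 0.05 rad) or (horizontal distance between lid3 and can1 below 0.004 m and z of lid3 in the frame of can1 between 0.0565 and 0.0598 m and angle between the z axis of lid3 and the z axis of can1, either way round below 0.05 rad) or (horizontal distance between lid4 and can1 below 0.004 m and z of lid4 in the frame of can1 between 0.0565 and 0.0598 m and angle between the z axis of lid4 and the z axis of can1, either way round below 0.05 rad)) and ((horizontal distance between lid1 and can2 below 0.004 m and z of lid1 in the frame of can2 between 0.0565 and 0.0598 m and angle between the z axis of lid1 and the z axis of can2, either way round below 0.05 rad) or (horizontal distance between lid2 and can2 below 0.004 m and z of lid2 in the frame of can2 between 0.0565 and 0.0598 m and angle between the z axis of lid2 and the z axis of can2, either way round below 0.05 rad) or (horizontal distance between lid3 and can2 below 0.004 m and z of lid3 in the frame of can2 between 0.0565 and 0.0598 m and angle between the z axis of lid3 and the z axis of can2, either way round below 0.05 rad) or (horizontal distance between lid4 and can2 below 0.004 m and z of lid4 in the frame of can2 between 0.0565 and 0.0598 m and angle between the z axis of lid4 and the z axis of can2, either way round below 0.05 rad)) and ((horizontal distance between lid1 and can3 below 0.004 m and z of lid1 in the frame of can3 between 0.0565 and 0.0598 m and angle between the z axis of lid1 and the z axis of can3, either way round below 0.05 rad) or (horizontal distance between lid2 and can3 below 0.004 m and z of lid2 in the frame of can3 between 0.0565 and 0.0598 m and angle between the z axis of lid2 and the z axis of can3, either way round below 0.05 rad) or (horizontal distance between lid3 and can3 below 0.004 m and z of lid3 in the frame of can3 between 0.0565 and 0.0598 m and angle between the z axis of lid3 and the z axis of can3, either way round below 0.05 rad) or (horizontal distance between lid4 and can3 below 0.004 m and z of lid4 in the frame of can3 between 0.0565 and 0.0598 m and angle between the z axis of lid4 and the z axis of can3, either way round below 0.05 rad)) and ((horizontal distance between lid1 and can4 below 0.004 m and z of lid1 in the frame of can4 between 0.0565 and 0.0598 m and angle between the z axis of lid1 and the z axis of can4, either way round below 0.05 rad) or (horizontal distance between lid2 and can4 below 0.004 m and z of lid2 in the frame of can4 between 0.0565 and 0.0598 m and angle between the z axis of lid2 and the z axis of can4, either way round below 0.05 rad) or (horizontal distance between lid3 and can4 below 0.004 m and z of lid3 in the frame of can4 between 0.0565 and 0.0598 m and angle between the z axis of lid3 and the z axis of can4, either way round below 0.05 rad) or (horizontal distance between lid4 and can4 below 0.004 m and z of lid4 in the frame of can4 between 0.0565 and 0.0598 m and angle between the z axis of lid4 and the z axis of can4, either way round below 0.05 rad)) and y of any of can1, can2, can3, can4 in the frame of tray_end below 0.033 m and y of any of can1, can2, can3, can4 in the frame of stop_face above -0.033 m and (horizontal distance between can1 and can2 below 0.064 m or horizontal distance between can1 and can3 below 0.064 m or horizontal distance between can1 and can4 below 0.064 m) and (horizontal distance between can2 and can1 below 0.064 m or horizontal distance between can2 and can3 below 0.064 m or horizontal distance between can2 and can4 below 0.064 m) and (horizontal distance between can3 and can1 below 0.064 m or horizontal distance between can3 and can2 below 0.064 m or horizontal distance between can3 and can4 below 0.064 m) and (horizontal distance between can4 and can1 below 0.064 m or horizontal distance between can4 and can2 below 0.064 m or horizontal distance between can4 and can3 below 0.064 m) and (horizontal distance between any of can1, can2 and can3 below 0.064 m or horizontal distance between any of can1, can2 and can4 below 0.064 m) and (horizontal distance between any of can1, can3 and can2 below 0.064 m or horizontal distance between any of can1, can3 and can4 below 0.064 m) and (horizontal distance between any of can1, can4 and can2 below 0.064 m or horizontal distance between any of can1, can4 and can3 below 0.064 m) and linear speed of each of can1, can2, can3, can4 below 0.02 m/s and value of joint knob below 0.2 rad); the robot touches nothing.
It fails at once if the mug is pushed more than 30 mm or tipped (distance of mug from where it was at the start of the episode above 0.03 m or angle between mug's own z axis and vertical above 0.3 rad).
It fails at once if the books is pushed more than 30 mm or tipped (distance of books from where it was at the start of the episode above 0.03 m or angle between books's own z axis and vertical above 0.3 rad).
It fails at once if the vase is pushed more than 30 mm or tipped (distance of vase from where it was at the start of the episode above 0.03 m or angle between vase's own z axis and vertical above 0.3 rad).
Of can1, can2, can3, can4 only 3 to 4 are there at a start; the rules pass over those that are not, and their reading is None.
At some moment in a run one of can1, can2, can3, can4, lid1, lid2, lid3, lid4 may be knocked a few centimetres aside while the robot is not near it.
It also fails if it takes over 210 s, if anything falls off the work surface, if the arm or the gripper's body presses on something with over 40 N, if the wrist force passes 120 N, or if a joint passes its speed limit or range.

## Robot

A 6-joint arm with a two-finger parallel gripper is mounted at the origin on the work surface. World frame = base frame: x ahead of the robot, y to its left, z up, the work surface at z = 0. Lengths are in m, angles in rad, forces in N, time in s.
With the tool pointing down it reaches from about 0.35 to 0.975 m from the base axis. Payload 4.9 kg.
Tool frame: the origin (TCP) lies at the very end of the fingers, on their centre line; the grasp point (between the pads) lies 19 mm behind it (env.tcp_to_grasp is the distance from the TCP to the grasp point, in m); z points along the fingers, y is the line along which they close (so a half turn about z gives the same grasp; the last joint's range is limited). The gripper opens to 85 mm and grips with 20 to 120 N. Pads are 22 mm wide; open, the fingers measure 114 mm over their backs; the gripper's body (76 mm by 85 mm) begins 54 mm behind the grasp point. The pads swing forward as they close: fully open they stand 13 mm farther back than shut.
Start: joints at [1.176, 0.053, 1.613, -0, 1.476, -0.119], TCP at [0.17, 0.601, 0.231] pointing down, gripper open.
Joint ranges: [-3.01, 3.01], [-1.01, 2.22], [0.06, 2.58], [-1.02, 4.17], [0.09, 2.62], [-3.14, 3.14]. Speed limits (rad/s): [2.57, 2.57, 3.14, 3.14, 3.14, 3.14].

## Interface

Orientations are given as a rotation vector (axis times angle).
In Python, from cell import env, gripper_open, clamp, capture, order, telemetry gives the robot as it stands. Calls block until the motion is done:
- env.reach(position, orientation): joint-space move of the TCP to a pose.
- env.move_linear(position, attitude=None, feed=0.15, force_limit=None): straight line of the TCP; attitude=None keeps the orientation; feed is the mean speed in m/s. With force_limit (N) it stops when the force on the tool has changed by that much, and returns True; else False.
- env.set_joints(angles): joint-space move.
- gripper_open() and clamp(): open the fingers fully, or close them until they stop; the grip force is fixed at half the most.
- env.hold(seconds).
- env.inverse_kinematics(position, orientation): joint angles nearest the present ones, or None.
- capture(name): name is "scene" or "top"; returns a dict with "color" (480x640x3 uint8, blue, green, red), "range_z" (480x640 float32, m along the optical axis (not along the pixel's ray), 0 where there is no reading), "camera_matrix" (3x3 intrinsics, pixels), "k1" (the pictures are not rectified: a ray, as slopes to the right and down, at radius r is drawn at 1 + k1 r^2 times it, then the intrinsics apply), "view" (4x4, takes a point from world to camera coordinates). Camera axes: x right, y up, looking along -z (the intrinsics and any distortion apply to the point x, -y, -z); pixel columns grow to the right and rows downward; lengths in m; the calibration is good to about 2 mm. A picture is of the moment at which its call begins.
A pose or a line that the arm cannot do raises env.PlanningError and nothing moves.
- order.hand_in(): hands the job in; it is judged then, once.
Readings, each from a call of its own:
- telemetry.get_time(): time.
- telemetry.get_joints(): joint angles.
- telemetry.get_joint_velocities(): joint speeds.
- telemetry.get_tau(): joint torques, N m.
- telemetry.get_tool_pos(): TCP position.
- telemetry.get_tool_rot(): TCP orientation.
- telemetry.get_wrist_force(): force on the tool from outside, world axes, zero at the start.
- telemetry.get_wrist_torque(): the same for the moment, N m.
- telemetry.get_gripper_width(): finger opening in m.
- telemetry.get_gripper_force(): force on a finger pad.
Only numpy, scipy, OpenCV 4.12 (cv2) and the standard library are available. Lean on these libraries where they do the work, as an engineer would, in place of code of your own. Each camera call takes 0.05 s, during which the arm holds its last target. There are 200 camera calls.

## Working session

There is one attempt and no reset: what is moved stays moved. The work goes in short steps, each a Python script; the robot and the scene stay as the last script left them, time stands still between calls to the robot, and variables do not carry over. Pictures are saved under pics/ and viewed, at most 16 in all, crops included, and the job is handed in when it is done.

```bash
ls; mkdir -p pics
cat > h.py <<'E'
import numpy as np, cv2
from cell import env, gripper_open, clamp, capture, order, telemetry
def snap(n):
    c=capture(n); np.savez(f'/tmp/{n}.npz',**c); return c
def load(n): return dict(np.load(f'/tmp/{n}.npz'))
def ray(c,u,v):
    K=c['camera_matrix']; k1=float(c['k1'])
    xd=(np.asarray(u,float)-K[0,2])/K[0,0]; yd=(np.asarray(v,float)-K[1,2])/K[1,1]
    x,y=xd,yd
    for _ in range(20):
        f=1+k1*(x*x+y*y); x,y=xd/f,yd/f
    return x,y
def cloud(c):
    v,u=np.mgrid[0:480,0:640]; x,y=ray(c,u,v); d=c['range_z']
    P=np.stack([x*d,-y*d,-d,np.ones_like(d)],-1)
    W=P@np.linalg.inv(c['view']).T; W[d==0]=np.nan
    return W[...,:3]
def onplane(c,u,v,z):
    x,y=ray(c,u,v); T=np.linalg.inv(c['view']); dd=np.stack([x,-y,-np.ones_like(x)],-1)@T[:3,:3].T
    o=T[:3,3]; s=(z-o[2])/dd[...,2]; return o+dd*s[...,None]
def proj(c,p):
    q=c['view']@np.r_[p,1]; x,y=q[0]/-q[2],-q[1]/-q[2]; f=1+float(c['k1'])*(x*x+y*y); K=c['camera_matrix']
    return K[0,0]*x*f+K[0,2],K[1,1]*y*f+K[1,2]
E
python3 - <<'E'
from h import *
for n in('top','scene'):
    c=snap(n); cv2.imwrite(f'pics/{n}0.png',c['color']); print(n,np.linalg.inv(c['view'])[:3].round(3).tolist(),c['camera_matrix'].tolist(),c['k1'])
E
```

```text
pics
top [[0.028, 0.994, -0.106, 0.326], [-1.0, 0.026, -0.018, -0.009], [-0.015, 0.106, 0.994, 1.529]] [[599.2047094615345, 0.0, 327.2551210182636], [0.0, 599.2047094615345, 241.08301823209828], [0.0, 0.0, 1.0]] -0.020307283889204525
scene [[0.286, -0.606, 0.742, 1.396], [0.958, 0.182, -0.221, -0.278], [-0.001, 0.775, 0.632, 0.829]] [[500.14091348572595, 0.0, 318.0468504219095], [0.0, 500.14091348572595, 231.36246479536547], [0.0, 0.0, 1.0]] -0.0361732054817379
```

View pics/top0.png

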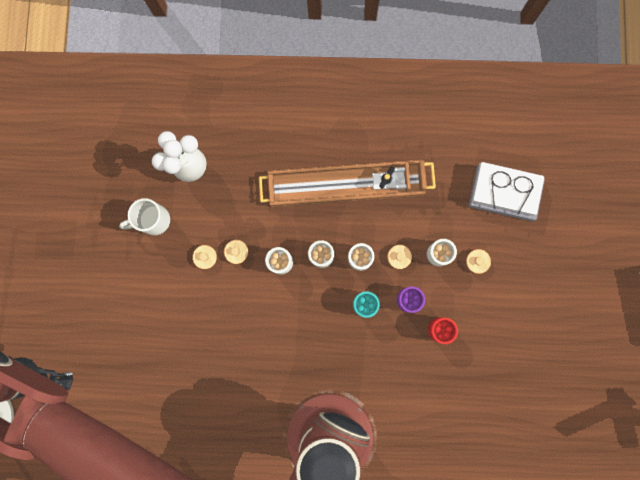

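View pics/scene0.png

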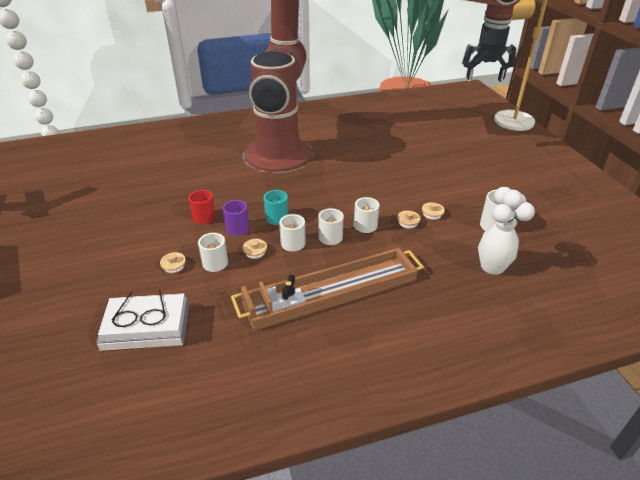

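The top view shows the tray at (260–435, 183), its fixed end at the right and the black knob at (388,178). White nut canisters are at (279,261), (321,254), (361,257) and (442,252). Lids are at (204,257), (236,252), (399,257) and (479,262). The look-alikes are turquoise (366,304), purple (411,300) and red (444,331). The four white ceramic ones with nuts fit the description, and I'll confirm that in an enlarged crop.

```bash
cat > det.py <<'E'
from h import *
def circfit(p):
    A=np.c_[2*p,np.ones(len(p))]; s=np.linalg.lstsq(A,(p**2).sum(1),rcond=None)[0]
    return s[:2],np.sqrt(s[2]+s[0]**2+s[1]**2)
def robust(p):
    for _ in range(6):
        c,r=circfit(p); e=abs(np.hypot(*(p-c).T)-r); k=e<max(.0012,1.5*np.median(e)); 
        if k.all() or k.sum()<12: break
        p=p[k]
    return c,r
def masks(c):
    h,s,v=[x.astype(int) for x in cv2.split(cv2.cvtColor(c['color'],cv2.COLOR_BGR2HSV))]
    lid=((h>12)&(h<28)&(s>60)&(v>170)).astype(np.uint8)
    white=((s<55)&(v>120)).astype(np.uint8)
    return lid,white
def find(c,box=(0.30,0.80,-0.5,0.5)):
    """top view: lists of can and lid (x,y,r,ztop)"""
    W=cloud(c); lid,white=masks(c); out={'lid':[],'can':[]}
    for k,m,z in(('lid',lid,.019),('can',white,.070)):
        m=cv2.morphologyEx(m,cv2.MORPH_CLOSE,np.ones((3,3),np.uint8))
        for q in cv2.findContours(m,cv2.RETR_EXTERNAL,cv2.CHAIN_APPROX_NONE)[0]:
            if not 200<cv2.contourArea(q)<900: continue
            M=np.zeros_like(m); cv2.drawContours(M,[q],-1,1,-1)
            zt=np.nanpercentile(W[...,2][M>0],75 if k=='can' else 60)
            p=onplane(c,q[:,0,0],q[:,0,1],z)[:,:2]; o,r=robust(p)
            if box[0]<o[0]<box[1] and box[2]<o[1]<box[3]: out[k].append((*o,r,zt,*q[:,0].mean(0)))
        out[k].sort(key=lambda t:t[1])
    return out
E
python3 - <<'E'
from det import *
np.set_printoptions(precision=4,suppress=True)
for n in('top','scene'):
    c=load(n); print(n)
    for k,l in find(c).items():
        for t in l: print(k,np.round(t,4))
c=load('top'); W=cloud(c)
# tray: wood pts by height
m=(W[...,0]>.5)&(W[...,0]<.85)&(W[...,1]<.25)&(W[...,1]>-.32)
for lo,hi in((.027,.038),(.055,.064)):
    P=W[m&(W[...,2]>lo)&(W[...,2]<hi)][:,:2]; print(lo,len(P),cv2.minAreaRect(P.astype(np.float32)) if len(P)>5 else '')
print('desk z',np.nanmedian(W[300:330,200:300,2]))
a=cv2.resize(c['color'][235:345,185:505],(800,275),interpolation=cv2.INTER_CUBIC)
b=cv2.resize(c['color'][150:215,250:445],(800,267),interpolation=cv2.INTER_CUBIC)
cv2.imwrite('pics/crop1.png',np.vstack([a,b]))
print(telemetry.get_tool_rot(),telemetry.get_gripper_width(),telemetry.get_wrist_force())
E
```

```text
top
lid [  0.4459  -0.3633   0.0299   0.0198 478.2985 260.8209]
lid [  0.6634  -0.2168   0.0359   0.0453 425.413  172.0109]
lid [  0.4519  -0.1642   0.0296   0.0199 399.2388 256.6119]
lid [  0.4538   0.2507   0.0296   0.0195 235.5    251.4697]
lid [  0.4386   0.3297   0.0298   0.0193 204.4118 256.5294]
can [  0.4607  -0.2615   0.0349   0.058  441.45   252.3125]
can [  0.4457  -0.0643   0.0319   0.0572 360.3733 256.3467]
can [  0.4498   0.0325   0.0322   0.0578 320.7333 253.4   ]
can [  0.431    0.1357   0.0325   0.057  278.6883 260.2468]
scene
lid [  0.4521  -0.3624   0.0314   0.0188 172.371  261.0484]
lid [  0.4578  -0.1634   0.0305   0.0193 254.5833 247.0167]
lid [  0.4581   0.2497   0.0296   0.0197 408.3396 217.4528]
lid [  0.4434   0.3298   0.0308   0.0196 432.5192 209.1346]
can [  0.5041  -0.2671   0.0653   0.0597 212.6952 251.4571]
can [  0.4884  -0.0666   0.0679   0.0594 292.2451 232.0196]
can [  0.492    0.0216   0.0675   0.0605 330.4592 226.051 ]
can [  0.4726   0.121    0.0701   0.059  366.0104 214.5208]
0.027 1198 ((0.6359561085700989, -0.026349559426307678), (0.08995351940393448, 0.4453287422657013), 5.662220001220703)
0.055 245 ((0.6536839604377747, -0.16530455648899078), (0.0714607983827591, 0.11702066659927368), 0.31807059049606323)
desk z -0.0008876993201610839
[-0.4318 -3.1113  0.0028] 0.08541880711145508 [ 0.2091  0.1576 -0.8271]
```

View pics/crop1.png

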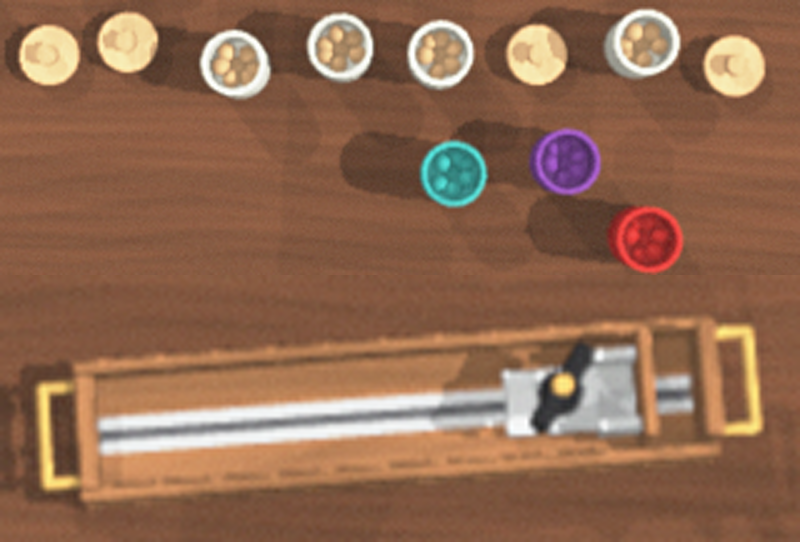

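The crop confirms four white ceramic cans with nuts and four lids. The coloured ones are decoys to leave alone. The knob bar is in its tight pose, and the stop is about 25 mm from the fixed end. Next I'll refine the fits and free the knob.

```bash
cat >> det.py <<'E'
from scipy.optimize import least_squares
from scipy.spatial.transform import Rotation as Ro
def cans(c,ztop=.070,box=(0.30,0.80,-0.5,0.5)):
    """white rims: fit fixed radius to the half of the outline away from the camera"""
    cam=np.linalg.inv(c['view'])[:2,3]; _,w=masks(c); out=[]
    w=cv2.morphologyEx(w,cv2.MORPH_CLOSE,np.ones((3,3),np.uint8))
    for q in cv2.findContours(w,cv2.RETR_EXTERNAL,cv2.CHAIN_APPROX_NONE)[0]:
        if not 250<cv2.contourArea(q)<900: continue
        p=onplane(c,q[:,0,0],q[:,0,1],ztop)[:,:2]; o=p.mean(0)
        if not(box[0]<o[0]<box[1] and box[2]<o[1]<box[3]): continue
        for _ in range(3):
            d=o-cam; s=p[(p-o)@d>0]
            r=least_squares(lambda x:np.hypot(*(s-x).T)-.0305,o,loss='soft_l1',f_scale=.001); o=r.x
        out.append((*o,np.sqrt(np.mean(r.fun**2))))
    return sorted(out,key=lambda t:t[1])
TH=0.0988; TC=np.array([.636,-.0263]); EX=np.array([np.cos(TH),np.sin(TH)]); EY=np.array([-np.sin(TH),np.cos(TH)])
END=TC-.186*EY
def att(a):
    y=np.array([np.cos(a),np.sin(a),0]); z=np.array([0,0,-1.]); return Ro.from_matrix(np.c_[np.cross(y,z),y,z]).as_rotvec()
def best(p,a):
    c=[]
    for k in(-2,-1,0,1,2):
        q=env.inverse_kinematics(p,att(a+k*np.pi))
        if q is not None: c.append((abs(q[5]),a+k*np.pi))
    return min(c)[1]
E
python3 - <<'E'
from det import *
np.set_printoptions(precision=4,suppress=True)
c=load('top')
for t in cans(c): print(np.array(t))
W=cloud(c)
h,s,v=[x.astype(int) for x in cv2.split(cv2.cvtColor(c['color'],cv2.COLOR_BGR2HSV))]
m=((v<75)).astype(np.uint8); m[:,:360]=0;m[:,420:]=0;m[:160]=0;m[200:]=0
u=np.argwhere(m); P=onplane(c,u[:,1],u[:,0],.066)[:,:2]; k=W[u[:,0],u[:,1],2]>.04
P=P[k]; r=cv2.minAreaRect(P.astype(np.float32)); print('bar',r,P.mean(0),len(P))
y=((h>15)&(h<32)&(s>130)&(v>150)).astype(np.uint8); y[:,:375]=0;y[:,400:]=0;y[:165]=0;y[190:]=0
u=np.argwhere(y); print('cap',len(u),u.mean(0),onplane(c,u[:,1].mean(),u[:,0].mean(),.068), np.nanmax(W[170:186,380:396,2]))
for nm in('top','scene'):
    c=load(nm);W=cloud(c); n=0
    rel=W[...,:2]-TC; a=rel@EX; b=rel@EY; z=W[...,2]
    inb=(abs(a)<.06)&(abs(b)<.24)
    rail=inb&(z>.028)&(z<.040)&(abs(b)<.18)&(abs(a)>.03)
    print(nm,'rails a',np.percentile(a[rail&(a>0)],[2,50,98]),np.percentile(a[rail&(a<0)],[2,50,98]))
    hi=inb&(z>.052)&(z<.066)
    print('fixed end b',np.percentile(b[hi&(b<-.175)],[2,50,98]),'board',np.percentile(b[hi&(b>-.175)&(b<-.135)&(abs(a)<.03)],[2,50,98]),'hand z',b[inb&(z>.02)].min(),b[inb&(z>.02)].max())
    far=inb&(z>.028)&(z<.040)&(b>.17)&(abs(a)<.03); print('far end b',np.percentile(b[far],[2,50,98]))
E
```

```text
[ 0.4632 -0.2665  0.0006]
[ 0.4476 -0.0651  0.0008]
[0.4521 0.0337 0.0009]
[0.4326 0.1384 0.0008]
bar ((0.6450192928314209, -0.12456449121236801), (0.021095648407936096, 0.05621218681335449), 75.37255096435547) [ 0.6432 -0.1241] 87
cap 14 [176.0714 386.9286] [ 0.6469 -0.1256  0.068 ] 0.07193800462149769
top rails a [0.035  0.0395 0.0438] [-0.0448 -0.0407 -0.0359]
fixed end b [-0.1966 -0.1906 -0.1848] board [-0.1565 -0.1517 -0.1482] hand z -0.22270853287258954 0.22341327955295928
far end b [0.1869 0.1942 0.222 ]
scene rails a [0.0358 0.0458 0.05  ] [-0.0407 -0.034  -0.0305]
fixed end b [-0.1941 -0.1889 -0.1824] board [-0.1537 -0.1507 -0.1457] hand z -0.218710359525498 0.22534193479405656
far end b [0.1871 0.1931 0.2201]
```

Run:
```python
from det import *
np.set_printoptions(precision=4,suppress=True)
t0=telemetry.get_time()
p=np.array([.4535,.0337])
for i,d in enumerate((0,np.pi/2)):
    a=best(np.r_[p,.15],d)
    env.reach(np.r_[p,.13],att(a)) 
    if i==0: print(telemetry.get_time()-t0)
    env.move_linear(np.r_[p,.03],feed=.2); clamp(); print(telemetry.get_gripper_width(),telemetry.get_tool_pos(),telemetry.get_time())
    gripper_open(); env.move_linear(np.r_[p,.13],feed=.2)
env.reach(np.array([.35,.45,.25]),att(best(np.array([.35,.45,.25]),0)))
for n in('top','scene'): c=snap(n)
c=load('top')
for t in cans(c): print(np.array(t))
W=cloud(c)
for n in('top','scene'):
    c=load(n);W=cloud(c);m=(abs(W[...,0]-p[0])<.045)&(abs(W[...,1]-p[1])<.045)&(W[...,2]>.062)
    P=W[m][:,:2];print(n,P.min(0),P.max(0),(P.min(0)+P.max(0))/2,cv2.minEnclosingCircle(P.astype(np.float32)))
print(telemetry.get_time()-t0)
```

```text
2.2917
0.060005277854454905 [0.4553 0.0336 0.0322] 3.3917
0.06003778481639754 [0.4555 0.0335 0.0323] 6.825
[ 0.4632 -0.2665  0.0006]
[ 0.4474 -0.0649  0.0008]
[0.4553 0.0336 0.0008]
[0.4327 0.1383 0.0007]
top [0.424  0.0028] [0.4835 0.0622] [0.4538 0.0325] ((0.453726202249527, 0.03215714171528816), 0.03107644058763981)
scene [0.4263 0.0049] [0.4907 0.0662] [0.4585 0.0355] ((0.45790496468544006, 0.03639749810099602), 0.03285721316933632)
9.4917
```

Run:
```python
from det import *
np.set_printoptions(precision=4,suppress=True)
for i in range(3): print(telemetry.get_tool_pos(),telemetry.get_tool_rot(),att(best(np.array([.35,.45,.25]),0))); env.hold(.3)
K=np.array([.6469,-.1256]); q=np.r_[K,.15]; a=best(q,TH-.65+np.pi/2); env.reach(q,att(a)); print(telemetry.get_tool_pos()-q); env.hold(.3);print(telemetry.get_tool_pos()-q, Ro.from_rotvec(telemetry.get_tool_rot()).as_matrix()[:,[1,2]].T, a)
for s in (0,.65,1.3): print(env.inverse_kinematics(q,att(a+s)))
```

```text
[0.3506 0.449  0.2494] [ 2.2234  2.2191 -0.0014] [2.2214 2.2214 0.    ]
[0.3502 0.4497 0.25  ] [ 2.2221  2.2207 -0.    ] [2.2214 2.2214 0.    ]
[0.35 0.45 0.25] [2.2214 2.2214 0.0001] [2.2214 2.2214 0.    ]
[0.0002 0.0007 0.0002]
[0.0001 0.0004 0.0001] [[ 0.5232  0.8522  0.    ]
 [ 0.0001 -0.     -1.    ]] 1.0195963267948964
[-0.3046  0.1905  1.6015 -0.      1.3496 -1.3242]
[-0.3046  0.1905  1.6015 -0.      1.3496 -1.9742]
[-0.3046  0.1905  1.6015 -0.      1.3496 -2.6242]
```

```bash
cat >> det.py <<'E'
def say(s): print(s,telemetry.get_tool_pos().round(4),'F',np.round(telemetry.get_wrist_force(),1),'w',round(telemetry.get_gripper_width(),4),'t',round(telemetry.get_time(),1))
E
python3 - <<'E'
from det import *
K=TC-.0999*EY; a=TH-.65+np.pi/2
env.move_linear(np.r_[K,.050],feed=.12); env.hold(.3); say('down'); clamp(); say('clamp')
for s in np.linspace(.2,1.3,6): env.reach(np.r_[K,.050],att(a+s))
env.hold(.3); say('rot'); print(telemetry.get_wrist_torque())
K2=K+EY*.235
r=env.move_linear(np.r_[K2,.050],feed=.1,force_limit=30); say(('slid',r)); print('torque',telemetry.get_wrist_torque())
gripper_open(); env.move_linear(np.r_[telemetry.get_tool_pos()[:2],.15],feed=.2)
c=snap('top'); cv2.imwrite('pics/top1.png',cv2.resize(c['color'][140:280,180:500],(800,350),interpolation=cv2.INTER_CUBIC))
E
```

```text
down [ 0.6463 -0.1258  0.0508] F [-1.  -0.6  0.2] w 0.0852 t 14.4
clamp [ 0.6468 -0.1242  0.0504] F [2.4 4.8 0.6] w 0.0119 t 15.1
rot [ 0.6471 -0.1266  0.0506] F [ 6.2  0.9 -0.8] w 0.0126 t 17.3
[-0.0718941  -0.99031915  0.12699295]
('slid', False) [0.6236 0.108  0.0506] F [4.6 0.5 0.5] w 0.0122 t 19.8
torque [-0.13717822 -0.92184381 -0.02247136]
```

View pics/top1.png

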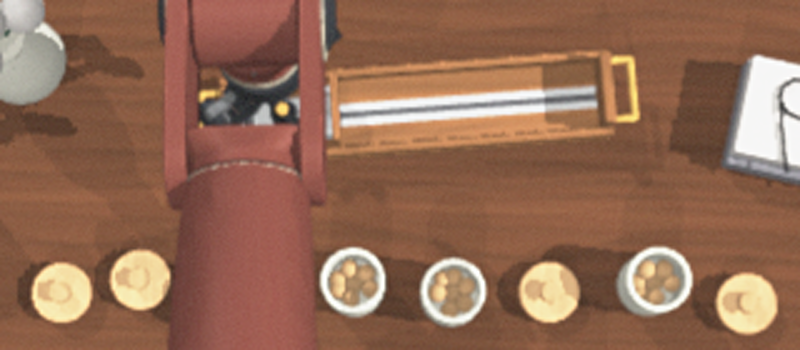

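Step 1 is done: the stop board is now at crop (335,105), and the tray is open. I'll put on the first lid.

```bash
cat >> det.py <<'E'
def lids(c): return [t for t in find(c,(.3,.54,-.5,.5))['lid'] if .027<t[2]<.032 and t[3]<.03]
def goto(x,y,z,d=0):
    q=np.r_[x,y,z]; env.reach(q,att(best(q,d)))
def lidon(l,k):
    goto(l[0],l[1],.10); env.move_linear(np.r_[l[:2],.021],feed=.15); env.hold(.25); clamp(); say('lid grip')
    env.move_linear(np.r_[l[:2],.13],feed=.25)
    goto(k[0],k[1],.13); env.move_linear(np.r_[k[:2],.098],feed=.15); env.hold(.4); say('above')
    r=env.move_linear(np.r_[k[:2],.074],feed=.03,force_limit=30); say(('pressed',r)); env.hold(.2); say('end')
    gripper_open(); env.move_linear(np.r_[k[:2],.14],feed=.25)
E
python3 - <<'E'
from det import *
goto(.35,.45,.25); c=snap('top'); L=lids(c); C=cans(c); print(np.round(L,4)[:,:4],np.round(C,4))
l=min(L,key=lambda t:abs(t[1]+.164)); k=min(C,key=lambda t:abs(t[1]+.065)); lidon(l,k)
goto(.35,.35,.25)
c=snap('scene'); cv2.imwrite('pics/s2.png',cv2.resize(c['color'][180:280,160:460],(800,267),interpolation=cv2.INTER_CUBIC))
c=snap('top'); W=cloud(c); m=np.hypot(W[...,0]-k[0],W[...,1]-k[1])<.028; print('top z hist',np.percentile(W[m][:,2],[10,30,50,70,95]), telemetry.get_time())
E
```

```text
[[ 0.4459 -0.3633  0.0299  0.0195]
 [ 0.452  -0.1641  0.0295  0.0197]
 [ 0.4538  0.2508  0.0297  0.0195]
 [ 0.4385  0.3296  0.0298  0.0193]] [[ 4.633e-01 -2.664e-01  6.000e-04]
 [ 6.213e-01 -1.703e-01  1.030e-02]
 [ 4.476e-01 -6.500e-02  7.000e-04]
 [ 4.552e-01  3.350e-02  8.000e-04]
 [ 4.326e-01  1.383e-01  8.000e-04]]
lid grip [ 0.4522 -0.1643  0.0213] F [-0.6 -0.7  1.8] w 0.019 t 27.7
above [ 0.448  -0.0651  0.0986] F [ 0.2 -0.1 -1. ] w 0.0187 t 29.5
('pressed', True) [ 0.4483 -0.0653  0.0793] F [-1.7  0.9  4.6] w 0.0189 t 30.2
end [ 0.4482 -0.0653  0.0794] F [-2.1  0.   5.2] w 0.0195 t 30.4
top z hist [0.07295405 0.07535925 0.07729544 0.07953484 0.09199782] 33.15
```

View pics/s2.png

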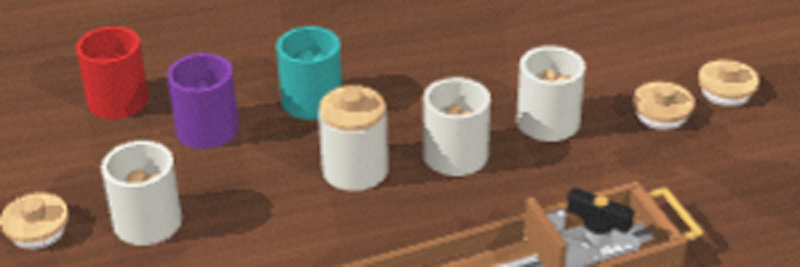

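Run:
```python
from det import *
for ly,cy in((-.363,-.266),(.251,.138),(.33,.0335)):
    goto(.35,.45,.25); c=snap('top'); L=lids(c); C=[t for t in cans(c) if t[0]<.55]
    print(np.round(L,4)[:,:4].tolist(),np.round(C,4).tolist())
    l=min(L,key=lambda t:abs(t[1]-ly)); k=min(C,key=lambda t:abs(t[1]-cy))
    if abs(l[1]-ly)>.06 or abs(k[1]-cy)>.05 or k[2]>.0015: print('odd'); break
    lidon(l,k)
goto(.35,.45,.25)
c=snap('top'); W=cloud(c); print(np.round(lids(c),4).tolist())
for y in C: 
    m=np.hypot(W[...,0]-y[0],W[...,1]-y[1])<.028; print(y[:2],'z',np.percentile(W[m][:,2],[10,30,50,70,95]).round(4))
cv2.imwrite('pics/top3.png',cv2.resize(c['color'][140:350,180:500],(800,525),interpolation=cv2.INTER_CUBIC)); print(telemetry.get_time())
```

```text
[[0.446, -0.3632, 0.03, 0.0198], [0.4537, 0.2507, 0.0296, 0.0191], [0.4386, 0.3297, 0.0299, 0.0195]] [[0.4632, -0.2665, 0.0006], [0.4554, 0.0336, 0.0007], [0.4327, 0.1383, 0.0007]]
lid grip [ 0.4462 -0.3635  0.0214] F [-0.6 -0.   2.9] w 0.0188 t 38.2
above [ 0.4636 -0.2668  0.0987] F [ 0.4 -0.5 -0.6] w 0.0188 t 40.0
('pressed', True) [ 0.4645 -0.2661  0.0793] F [-1.7  3.2  4.4] w 0.019 t 40.7
end [ 0.4645 -0.266   0.0793] F [-1.6  2.3  5.5] w 0.0192 t 40.9
[[0.4538, 0.2508, 0.0297, 0.0194], [0.4386, 0.3296, 0.0298, 0.0194]] [[0.4553, 0.0335, 0.0008], [0.4326, 0.1384, 0.0008]]
lid grip [0.4541 0.2509 0.0213] F [ 0.  -0.1  1. ] w 0.0192 t 47.2
above [0.433  0.1385 0.0986] F [ 0.4 -0.5 -0.7] w 0.0188 t 49.1
('pressed', True) [0.4332 0.1375 0.0793] F [-2.1 -1.1  4.9] w 0.019 t 49.8
end [0.4331 0.1375 0.0793] F [-1.6 -1.2  5.2] w 0.0194 t 50.0
[[0.4386, 0.3296, 0.0298, 0.0196]] [[0.4552, 0.0335, 0.0008]]
lid grip [0.4388 0.3297 0.0213] F [ 0.4 -0.3  2.8] w 0.0191 t 54.7
above [0.4555 0.0335 0.0986] F [ 1.2  0.3 -0.5] w 0.0188 t 57.2
('pressed', True) [0.4557 0.0323 0.0793] F [-2.9 -0.7  4.5] w 0.0191 t 57.9
end [0.4557 0.0323 0.0793] F [-0.9 -0.5  5.4] w 0.019 t 58.1
[]
(np.float64(0.45516083937034446), np.float64(0.033520009477032806)) z [0.0733 0.0754 0.0773 0.0798 0.0917]
60.85
```

View pics/top3.png

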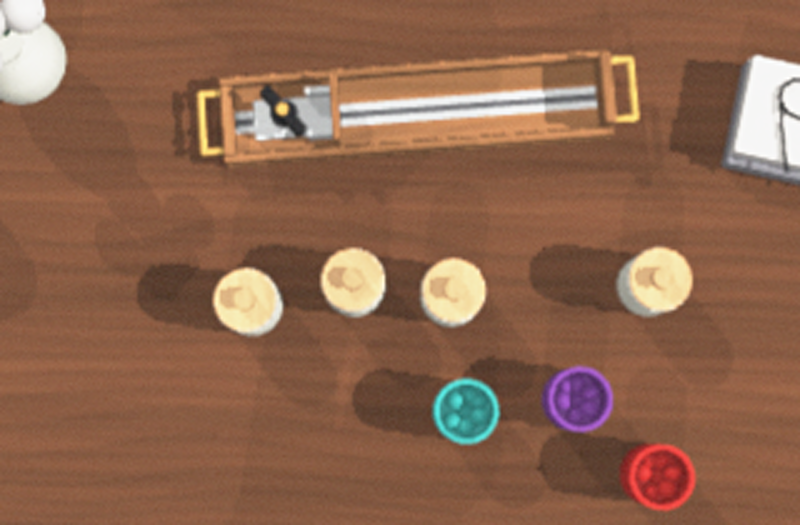

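All four lids are home. Next I'll load the canisters, the right-most one first against the fixed end.

```bash
cat >> det.py <<'E'
def lidded(c,z=.077,box=(.3,.54,-.5,.5)):
    lid,_=masks(c); out=[]
    for q in cv2.findContours(cv2.morphologyEx(lid,cv2.MORPH_CLOSE,np.ones((3,3),np.uint8)),cv2.RETR_EXTERNAL,cv2.CHAIN_APPROX_NONE)[0]:
        if not 300<cv2.contourArea(q)<1000: continue
        o,r=robust(onplane(c,q[:,0,0],q[:,0,1],z)[:,:2])
        if box[0]<o[0]<box[1] and box[2]<o[1]<box[3] and .026<r<.033: out.append((*o,r))
    return sorted(out,key=lambda t:t[1])
def put(k,i,y0=.033,dy=.0645):
    k=np.array(k[:2]); g=END+(y0+i*dy)*EY
    goto(*k,.15,TH); env.move_linear(np.r_[k,.034],feed=.2); env.hold(.25); clamp(); say('can grip')
    env.move_linear(np.r_[k,.18],feed=.25)
    goto(*g,.18,TH); env.move_linear(np.r_[g,.075],feed=.2); env.hold(.4); say('over')
    r=env.move_linear(np.r_[g,.043],feed=.04,force_limit=12); say(('down',r,g.round(4)))
    gripper_open(); env.move_linear(np.r_[g,.18],feed=.25)
E
python3 - <<'E'
from det import *
for i in range(2):
    goto(.35,.45,.25); c=snap('top'); L=lidded(c); print(np.round(L,4).tolist())
    put(L[0],i)
goto(.35,.45,.25); c=snap('top'); print(np.round(lidded(c),4).tolist())
for t in lidded(c,.089,(.58,.75,-.3,.3)): print('tray',(np.array(t[:2])-END)@EX,(np.array(t[:2])-END)@EY,t[2])
W=cloud(c); rel=W[...,:2]-END; a=rel@EX; b=rel@EY; z=W[...,2]; m=(abs(a)<.03)&(b>.24)&(b<.29)&(z>.055)&(z<.068); print('board',np.percentile(b[m],[2,50,98]))
cv2.imwrite('pics/top4.png',cv2.resize(c['color'][140:350,180:500],(800,525),interpolation=cv2.INTER_CUBIC)); print(telemetry.get_time())
E
```

```text
[[0.4631, -0.2664, 0.03], [0.4477, -0.0654, 0.0297], [0.4553, 0.0339, 0.0295], [0.4328, 0.1382, 0.0293]]
can grip [ 0.4639 -0.2669  0.0352] F [-0.8  0.3  5. ] w 0.0599 t 65.1
over [ 0.6519 -0.1749  0.0797] F [-5.3 17.1 16.3] w 0.0602 t 67.7
('down', True, array([ 0.6511, -0.1786])) [ 0.6518 -0.1744  0.0798] F [-2.2  1.7  6. ] w 0.0603 t 68.0
[[0.4478, -0.0656, 0.0297], [0.4553, 0.034, 0.0295], [0.4328, 0.1382, 0.0293]]
can grip [ 0.4485 -0.0659  0.035 ] F [-0.5 -0.2  6.2] w 0.0601 t 74.8
over [ 0.6605 -0.1139  0.1009] F [-1.6 14.6 60.5] w 0.0601 t 77.4
('down', True, array([ 0.6447, -0.1144])) [ 0.6617 -0.1137  0.1015] F [0.5 0.9 5.7] w 0.0602 t 77.7
[[0.4554, 0.034, 0.0296], [0.4328, 0.1382, 0.0293]]
board [0.26504723 0.26905852 0.27246642]
80.8417
```

View pics/top4.png

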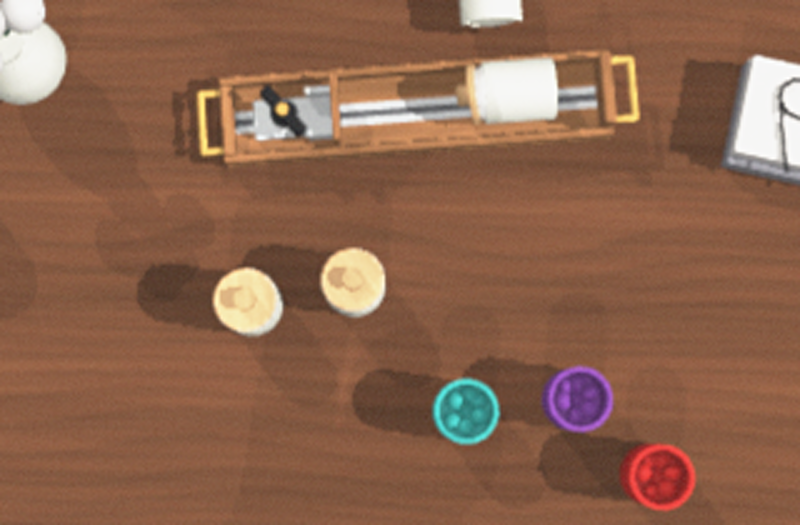

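The placing went wrong. The first canister caught the fixed end's face and now lies in the tray at crop (515,92). The second was set on top of it and rolled beyond the tray, to crop (490,10). I'll look closely at both before mending this.

Run:
```python
from det import *
np.set_printoptions(precision=4,suppress=True)
t=load('top'); s=snap('scene')
a=cv2.resize(t['color'][110:200,330:450],(533,400),interpolation=cv2.INTER_CUBIC)
b=cv2.resize(s['color'][225:345,200:440],(800,400),interpolation=cv2.INTER_CUBIC)
cv2.imwrite('pics/c5.png',np.hstack([cv2.resize(a,(400,300)),cv2.resize(b,(400,300))]))
cv2.imwrite('pics/c6.png',b)
W=cloud(t); 
_,w=masks(t); n,lab,st,ce=cv2.connectedComponentsWithStats(w)
for i in range(1,n):
    u,v=ce[i]
    if st[i,4]>200 and 330<u<450 and 110<v<215:
        P=W[lab==i]; P=P[np.isfinite(P[:,2])]; hi=P[P[:,2]>np.percentile(P[:,2],95)-.012]
        print(ce[i],st[i],'z',np.percentile(P[:,2],[5,50,95]),cv2.minAreaRect(P[:,:2].astype(np.float32)),'ridge',hi.mean(0),cv2.minAreaRect(hi[:,:2].astype(np.float32)))
```

```text
[375.2314 134.6482] [363 119  26  32 739] z [0.0025 0.055  0.0638] ((0.7684774994850159, -0.0982474833726883), (0.09201470762491226, 0.06621254980564117), 5.798807144165039) ridge [ 0.7575 -0.0969  0.0587] ((0.7569639682769775, -0.09652943909168243), (0.07032014429569244, 0.050779055804014206), 4.361893653869629)
[389.3588 176.216 ] [370 163  49  26 889] z [0.0113 0.0659 0.0754] ((0.6560124158859253, -0.14657360315322876), (0.0670713409781456, 0.12789386510849), 4.5232367515563965) ridge [ 0.6504 -0.1242  0.0702] ((0.6504068970680237, -0.12303696572780609), (0.05184522271156311, 0.08061615377664566), 7.141631126403809)
[339.2929 184.1439] [316 178  53  13 396] z [0.0062 0.0116 0.0177] ((0.6363459229469299, -0.014453008770942688), (0.02458011917769909, 0.1341491937637329), 6.0121893882751465) ridge [ 0.6349 -0.0079  0.0121] ((0.6363459229469299, -0.014453008770942688), (0.02458011917769909, 0.1341491937637329), 6.0121893882751465)
```

View pics/c5.png

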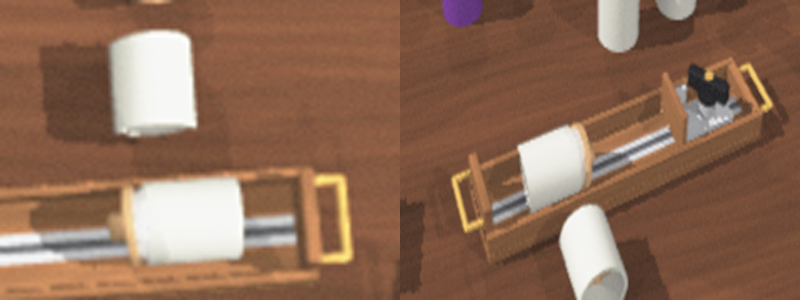

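View pics/c6.png

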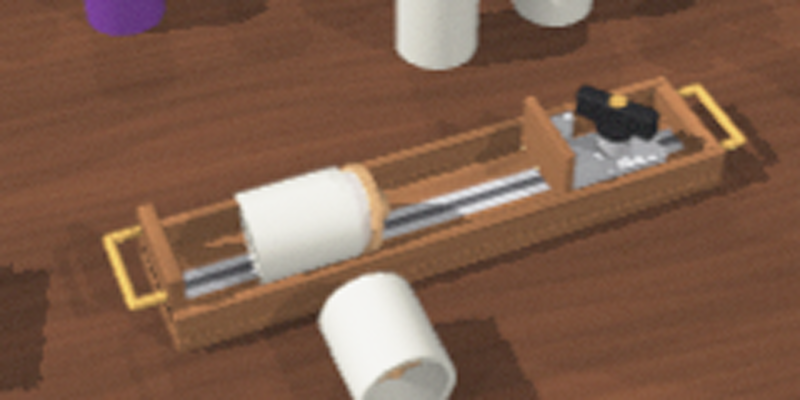

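Can A lies in the tray with its lid toward +y, and that lid may be slightly loose. Can B lies beyond the tray with its mouth toward +x, and its lid came off and is near px (376,108). I'll locate that lid and check which tilted regrasps the arm can reach.

```bash
cat >> det.py <<'E'
def attv(appr,close):
    z=np.array(appr,float); z/=np.linalg.norm(z); y=np.array(close,float); y-=z*(y@z); y/=np.linalg.norm(y)
    return Ro.from_matrix(np.c_[np.cross(y,z),y,z]).as_rotvec()
E
python3 - <<'E'
from det import *
np.set_printoptions(precision=3,suppress=True)
t=load('top'); W=cloud(t); s=load('scene')
cv2.imwrite('pics/c7.png',np.hstack([cv2.resize(t['color'][80:150,330:430],(400,280),interpolation=cv2.INTER_CUBIC),cv2.resize(s['color'][275:415,220:420],(400,280),interpolation=cv2.INTER_CUBIC)]))
lid,_=masks(t); n,lab,st,ce=cv2.connectedComponentsWithStats(lid)
for i in range(1,n):
    if st[i,4]>60 and 340<ce[i][0]<420 and 80<ce[i][1]<150:
        P=W[lab==i]; print('lid',ce[i],st[i],np.nanpercentile(P,[5,50,95],axis=0))
# IK feasibility: B upright-ing. axis dir 'u' lid/mouth direction; tilt body towards u by th
def chk(name,p,u,places):
    u=np.r_[u,0]; cl=np.cross([0,0,1],u)
    for th in (30,45,60):
      for sg in (1,-1):
        r=np.radians(th); ap0=-(np.cos(r)*np.array([0,0,1])+np.sin(r)*u)      # body leans to lid side
        ap1=-(np.sin(r)*np.array([0,0,1])-np.cos(r)*u)                        # after lifting lid up by 90deg
        f=lambda pos,ap:env.inverse_kinematics(np.array(pos)+.019*ap,attv(ap,sg*cl))
        print(name,th,sg,f([*p,.031],ap0),[f([*q,.045],ap1) is not None for q in places], f([*places[0],.045],ap1))
chk('B',[.765,-.098],np.array([1.,0]),[[.75,-.05],[.6,-.3],[.5,-.25],[.45,-.1]])
chk('A45',[.5,-.15],np.array([0.,1]),[[.5,-.15],[.5,-.25],[.45,-.1]])
chk('Ax',[.5,-.15],np.array([1.,0]),[[.5,-.15],[.5,-.25],[.45,-.1]])
E
```

```text
lid [375.274 106.19 ] [364  98  23  13  84] [[ 0.827 -0.123  0.009]
 [ 0.834 -0.096  0.033]
 [ 0.859 -0.067  0.04 ]]
B 30 1 [-0.192  0.894  0.935 -0.099  1.827 -1.762] [True, True, True, False] [-0.236  0.292  1.992  2.274  0.269  2.3  ]
B 30 -1 [-0.192  0.894  0.935 -0.099  1.827  1.379] [True, True, True, False] [-0.236  0.292  1.992  2.274  0.269 -0.842]
B 45 1 [-0.181  1.08   0.706 -0.15   2.127 -1.779] [True, True, True, False] [-0.219  0.264  1.901  0.655  0.255 -2.366]
B 45 -1 [-0.181  1.08   0.706 -0.15   2.127  1.362] [True, True, True, False] [-0.219  0.264  1.901  0.655  0.255  0.775]
B 60 1 [-0.173  1.279  0.465 -0.229  2.425 -1.832] [True, True, True, True] [-0.2    0.301  1.766  0.186  0.567 -1.902]
B 60 -1 [-0.173  1.279  0.465 -0.229  2.425  1.309] [True, True, True, True] [-0.2    0.301  1.766  0.186  0.567  1.24 ]
A45 30 1 [-0.188  0.071  2.063 -0.624  0.998 -2.986] [True, True, True] [-0.763  0.466  1.751  0.689  1.749  2.197]
A45 30 -1 [-0.188  0.071  2.063 -0.624  0.998  0.155] [True, True, True] [-0.763  0.466  1.751  0.689  1.749 -0.944]
A45 45 1 [-0.08   0.157
[... 361 characters left out ...]
86]
Ax 30 1 [-0.348  0.374  1.701 -0.172  1.564 -1.874] [True, True, False] [-0.74  -0.197  2.505  1.673  0.627  2.587]
Ax 30 -1 [-0.348  0.374  1.701 -0.172  1.564  1.267] [True, True, False] [-0.74  -0.197  2.505  1.673  0.627 -0.554]
Ax 45 1 [-0.322  0.535  1.563 -0.232  1.797 -1.855] [True, True, False] [-0.657 -0.261  2.426  1.008  0.536 -3.008]
Ax 45 -1 [-0.322  0.535  1.563 -0.232  1.797  1.286] [True, True, False] [-0.657 -0.261  2.426  1.008  0.536  0.134]
Ax 60 1 [-0.304  0.691  1.441 -0.292  2.019 -1.856] [True, True, True] [-0.572 -0.216  2.302  0.46   0.656 -2.454]
Ax 60 -1 [-0.304  0.691  1.441 -0.292  2.019  1.285] [True, True, True] [-0.572 -0.216  2.302  0.46   0.656  0.687]
```

View pics/c7.png

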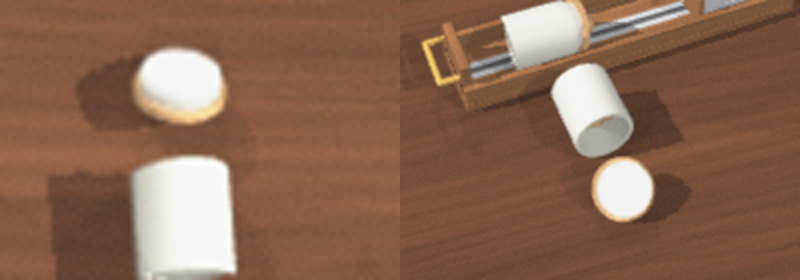

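Lid B at c7 (180,85) rests plug-up on its rim and knob, tilted about 36° toward +x. Can B lies in front of it. I'll fit the lid's plane and check the reach for flipping the lid and standing the cans up.

```bash
cat >> det.py <<'E'
Z3=np.array([0,0,1.])
def lean(u,deg):  # approach dir with the gripper body leaning deg towards horizontal u
    r=np.radians(deg); return -(np.cos(r)*Z3+np.sin(r)*np.r_[u,0])
def pose(p,u,deg,sg,back=.019):
    ap=lean(u,deg); return np.array(p)+back*ap, attv(ap,sg*np.cross(Z3,np.r_[u,0]))
E
python3 - <<'E'
from det import *
np.set_printoptions(precision=3,suppress=True)
t=load('top'); W=cloud(t); _,w=masks(t); n,lab,st,ce=cv2.connectedComponentsWithStats(w)
for i in range(1,n):
    if st[i,4]>100 and 350<ce[i][0]<400 and 85<ce[i][1]<118:
        P=W[lab==i]; P=P[np.isfinite(P[:,2])]; o=np.median(P,0); k=np.linalg.norm(P-o,axis=1)<.02; P=P[k]; o=P.mean(0); nn=np.linalg.svd(P-o)[2][2]; nn*=np.sign(nn[2])
        print('plug',ce[i],st[i],o,nn,'disc mid',o-.0155*nn, np.degrees(np.arccos(nn[2])))
def sweep(name,u,degs,ps,back):
    for p in ps:
        for sg in(1,-1): print(name,p,sg,[(d,None if (q:=env.inverse_kinematics(*pose(p,u,d,sg,back))) is None else q[3:]) for d in degs])
X=np.array([1.,0])
sweep('lid0',X,[-25,-20],[[.84,-.096,.02],[.84,-.096,.12]],.008)
sweep('lid1',X,[60,72],[[.5,-.3,.025],[.55,-.3,.025],[.55,-.3,.15]],.008)
u=np.array([np.cos(.08),np.sin(.08)])
sweep('B0',u,[60,55],[[.765,-.096,.031],[.765,-.096,.12]],.019)
sweep('B1',u,[-30,-35],[[.5,-.27,.045],[.5,-.27,.15]],.019)
sweep('A1',EY,[-65,-72],[[.5,-.12,.055],[.5,-.12,.2],[.55,-.12,.055]],.008)
E
```

```text
plug [374.613  99.207] [365  92  20  16 261] [ 0.852 -0.094  0.037] [ 0.468 -0.042  0.883] disc mid [ 0.845 -0.093  0.023] 28.032323843141874
lid0 [0.84, -0.096, 0.02] 1 [(-25, array([ 0.149,  0.721, -1.895])), (-20, array([ 0.104,  0.834, -1.854]))]
lid0 [0.84, -0.096, 0.02] -1 [(-25, array([0.149, 0.721, 1.247])), (-20, array([0.104, 0.834, 1.288]))]
lid0 [0.84, -0.096, 0.12] 1 [(-25, array([ 0.129,  0.864, -1.867])), (-20, array([ 0.093,  0.975, -1.836]))]
lid0 [0.84, -0.096, 0.12] -1 [(-25, array([0.129, 0.864, 1.275])), (-20, array([0.093, 0.975, 1.305]))]
lid1 [0.5, -0.3, 0.025] 1 [(60, array([-0.46 ,  2.017, -2.037])), (72, array([-0.551,  2.182, -2.065]))]
lid1 [0.5, -0.3, 0.025] -1 [(60, array([-0.46 ,  2.017,  1.105])), (72, array([-0.551,  2.182,  1.077]))]
lid1 [0.55, -0.3, 0.025] 1 [(60, array([-0.449,  2.079, -2.04 ])), (72, array([-0.549,  2.249, -2.083]))]
lid1 [0.55, -0.3, 0.025] -1 [(60, array([-0.449,  2.079,  1.101])), (72, array([-0.549,  2.249,  1.059]))]
lid1 [0.55, -0.3, 0.15] 1 [(60, array([-0.492,  2.21 , -2.119])), (72, array([-0.615,  2.36 , -2.18 ]))]
lid
[... 861 characters left out ...]
15] -1 [(-30, array([0.49 , 0.969, 0.46 ])), (-35, array([0.604, 0.935, 0.358]))]
A1 [0.5, -0.12, 0.055] 1 [(-65, array([0.696, 1.852, 2.172])), (-72, array([0.75 , 1.932, 2.161]))]
A1 [0.5, -0.12, 0.055] -1 [(-65, array([ 0.696,  1.852, -0.969])), (-72, array([ 0.75 ,  1.932, -0.981]))]
A1 [0.5, -0.12, 0.2] 1 [(-65, array([0.755, 2.023, 2.335])), (-72, array([0.823, 2.088, 2.333]))]
A1 [0.5, -0.12, 0.2] -1 [(-65, array([ 0.755,  2.023, -0.807])), (-72, array([ 0.823,  2.088, -0.809]))]
A1 [0.55, -0.12, 0.055] 1 [(-65, array([0.741, 1.853, 2.228])), (-72, array([0.801, 1.932, 2.22 ]))]
A1 [0.55, -0.12, 0.055] -1 [(-65, array([ 0.741,  1.853, -0.913])), (-72, array([ 0.801,  1.932, -0.922]))]
```

Run:
```python
from det import *
u=np.array([.996,-.09]); p=np.array([.845,-.0935]); g=np.array([.42,-.28])
def P(xy,z,d): return pose([*xy,z],u,d,-1,.014)
for z in(.2,.024): print(env.inverse_kinematics(*P(g,z,72)))
env.reach(*P(p,.15,-20)); env.move_linear(P(p,.022,-20)[0],feed=.2,force_limit=15); env.hold(.25); say('lid'); clamp(); say('grip')
env.move_linear(P(p,.2,-20)[0],feed=.25); say('lifted')
env.reach(*P(g,.2,72)); env.move_linear(P(g,.05,72)[0],feed=.2); env.hold(.3); say('pre')
r=env.move_linear(P(g,.014,72)[0],feed=.04,force_limit=6); say(('touch',r)); gripper_open(); env.hold(.2)
q=telemetry.get_tool_pos(); env.move_linear(q-.09*lean(u,72)+[0,0,.01],feed=.2); say('out')
c=snap('top'); cv2.imwrite('pics/top8.png',cv2.resize(c['color'][90:350,200:520],(640,520),interpolation=cv2.INTER_CUBIC)); print(np.round(lids(c),4).tolist())
```

```text
[-0.52445309  0.51338221  1.46073665 -0.57114624  2.30804553  1.02065757]
[-0.52445309  0.7716332   1.43133033 -0.48519703  2.10998493  1.16405969]
lid [ 0.8511 -0.0942  0.0114] F [-1.1  0.9 -0.1] w 0.0858 t 84.6
grip [ 0.8504 -0.0941  0.0099] F [-0.8 -0.3  3.3] w 0.0569 t 85.0
lifted [ 0.8484 -0.0936  0.1835] F [-0.  -0.  -2.3] w 0.0568 t 85.8
pre [ 0.4072 -0.2791  0.0465] F [-0.5 -0.2 -1.3] w 0.0566 t 88.7
('touch', True) [ 0.4064 -0.2786  0.0317] F [ 1.3 -0.4  3.2] w 0.057 t 89.2
out [ 0.4912 -0.2861  0.0686] F [-0.1  0.3 -0.5] w 0.0852 t 90.4
[[0.4409, -0.2821, 0.0306, 0.0201, 444.9211, 261.9737]]
```

View pics/top8.png

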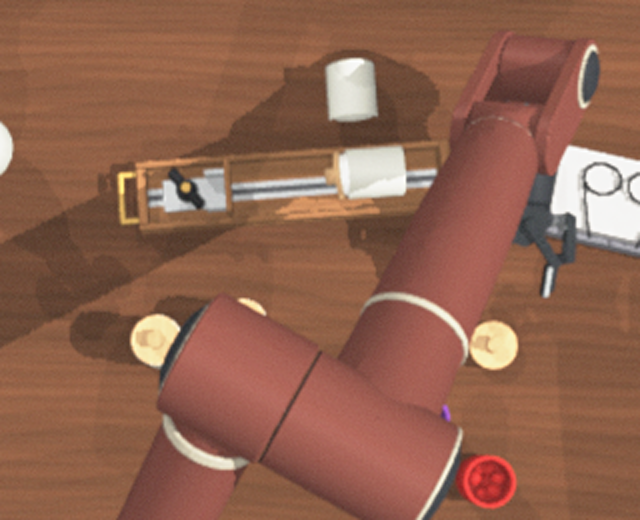

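The lid is flat, knob up, at crop (493,345). Next I'll stand can A upright on the desk.

Run:
```python
from det import *
k=np.array([.6504,-.1230])+.008*EY
# keep to the tray's midline
k=k-EX*((k-END)@EX)*0.5; g=np.array([.50,-.06])
def P(xy,z,d): return pose([*xy,z],EY,d,-1,.013)
for d,z in((-80,.05),(-80,.2)): print(env.inverse_kinematics(*P(g,z,d)))
c=telemetry.get_tool_pos(); env.move_linear(np.r_[c[:2],.2],feed=.25)
env.reach(*P(k,.16,0)); r=env.move_linear(P(k,.043,0)[0],feed=.15,force_limit=15); env.hold(.25); say(('A',r)); clamp(); say('grip')
env.move_linear(P(k,.22,0)[0],feed=.25); say('lifted')
env.reach(*P(g,.2,-80)); env.move_linear(P(g,.075,-80)[0],feed=.2); env.hold(.3); say('pre')
r=env.move_linear(P(g,.035,-80)[0],feed=.04,force_limit=6); say(('touch',r)); gripper_open(); env.hold(.2)
q=telemetry.get_tool_pos(); env.move_linear(q-.12*lean(EY,-80),feed=.2); say('out')
c=snap('scene'); cv2.imwrite('pics/s9.png',cv2.resize(c['color'][160:400,100:460],(720,480),interpolation=cv2.INTER_CUBIC))
```

```text
[-0.66897329  0.60032038  1.74126234  0.86724509  1.94946499 -0.98187592]
[-0.66897329  0.32843101  1.78168447  0.95601723  2.09176487 -0.77879278]
('A', False) [ 0.648  -0.1155  0.0313] F [ 0.  -0.3 -0. ] w 0.0856 t 93.6
grip [ 0.648  -0.1153  0.0312] F [-0.6  1.3  5.5] w 0.0597 t 93.9
lifted [ 0.6457 -0.1149  0.2039] F [-0.2 -0.  -3.6] w 0.0598 t 94.8
pre [ 0.4991 -0.0476  0.0735] F [-0.1 -0.3 -2.4] w 0.0597 t 96.8
('touch', True) [ 0.4986 -0.0474  0.0493] F [-0.3 -1.7  3.3] w 0.06 t 97.4
out [ 0.5094 -0.1638  0.0689] F [0.6 0.4 0.4] w 0.0855 t 98.7
```

View pics/s9.png

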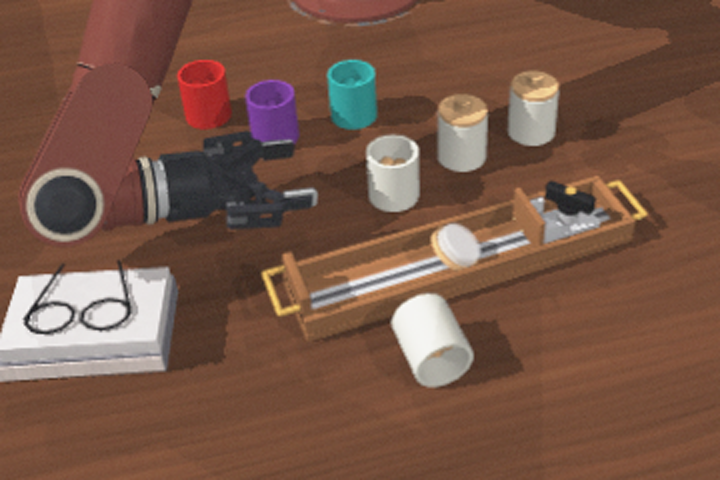

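A is upright at (393,172), but its lid stayed in the tray, plug-up, at (457,245). I'll stand can B up the same way, then measure that lid.

```bash
cat >> det.py <<'E'
def pluglid(c,ub,vb):
    W=cloud(c); _,w=masks(c); n,lab,st,ce=cv2.connectedComponentsWithStats(w)
    for i in range(1,n):
        if 100<st[i,4]<900 and ub[0]<ce[i][0]<ub[1] and vb[0]<ce[i][1]<vb[1]:
            P=W[lab==i]; P=P[np.isfinite(P[:,2])]; P=P[P[:,2]>.025]
            if len(P)<60: continue
            o=np.median(P,0); P=P[np.linalg.norm(P-o,axis=1)<.02]; o=P.mean(0); nn=np.linalg.svd(P-o)[2][2]; nn*=np.sign(nn[2])
            print('plug',ce[i],st[i],o,nn,'mid',o-.0155*nn,np.degrees(np.arccos(nn[2])))
E
python3 - <<'E'
from det import *
np.set_printoptions(precision=4,suppress=True)
u=np.array([np.cos(.08),np.sin(.08)]); k=np.array([.757,-.0966])+.008*u; g=np.array([.48,-.17])
def P(xy,z,d): return pose([*xy,z],u,d,-1,.019)
q=telemetry.get_tool_pos(); env.move_linear(np.r_[q[:2],.2],feed=.25)
env.reach(*P(k,.15,60)); r=env.move_linear(P(k,.031,60)[0],feed=.2,force_limit=15); env.hold(.25); say(('B',r)); clamp(); say('grip')
env.move_linear(P(k,.2,60)[0],feed=.25)
env.reach(*P(g,.2,-30)); env.move_linear(P(g,.06,-30)[0],feed=.2); env.hold(.3); say('pre')
r=env.move_linear(P(g,.036,-30)[0],feed=.04,force_limit=6); say(('touch',r)); gripper_open(); env.hold(.1)
q=telemetry.get_tool_pos(); env.move_linear(q-.12*lean(u,-30),feed=.25); 
goto(.35,.45,.25); c=snap('top'); print('cans',np.round(cans(c),4).tolist(),'lids',np.round(lids(c),4)[:,:4].tolist())
pluglid(c,(340,440),(150,210)); say('')
cv2.imwrite('pics/top10.png',cv2.resize(c['color'][90:350,200:520],(640,520),interpolation=cv2.INTER_CUBIC))
E
```

```text
('B', False) [ 0.7496 -0.0974  0.0239] F [0.8 0.  0.5] w 0.0856 t 102.2
grip [ 0.7488 -0.0972  0.0224] F [ 0.3 -0.3  3.4] w 0.0605 t 102.5
pre [ 0.4901 -0.1697  0.0448] F [-1.2 -0.4 -2.9] w 0.0603 t 106.2
('touch', True) [ 0.4896 -0.1696  0.0244] F [ 1.1 -1.4  0.7] w 0.0603 t 106.7
cans [[0.4793, -0.1706, 0.0008], [0.5016, -0.07, 0.0008]] lids [[0.4409, -0.283, 0.0299, 0.0198]]
plug [340.5812 181.1252] [316 169  43  22 511] [ 0.6413 -0.0318  0.0471] [0.1515 0.5458 0.8241] mid [ 0.6389 -0.0403  0.0343] 34.50395063535031
 [0.3506 0.4492 0.2498] F [-0.4  0.1 -0.2] w 0.0856 t 110.1
```

View pics/top10.png

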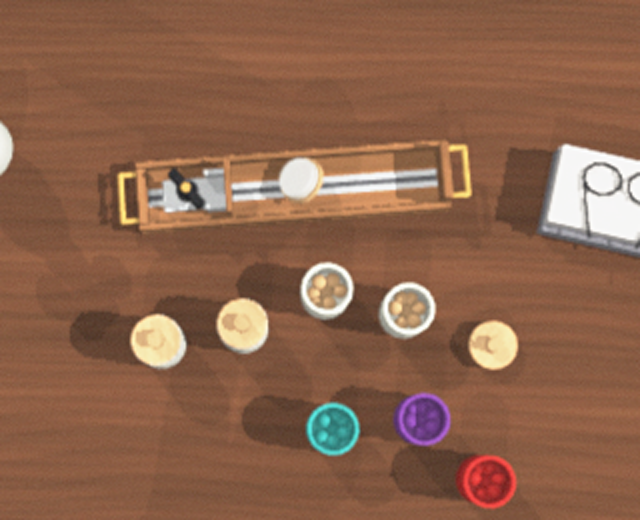

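B is upright and empty at crop (407,310), A at (326,291), and one lid is flat at (493,345). Lid A is in the tray at (300,180), tilted along the tray, so I'll grip it by its plug. First lid B goes on can B, then I'll flip lid A.

Run:
```python
from det import *
lidon((.4409,-.283),(.4793,-.1706))
n=np.array([.1515,.5458,.8241]); p=np.array([.6389,-.0403,.0343])+.0095*n
u=n[:2]/np.hypot(*n[:2]); u2=np.array([1.,0]); g=np.array([.41,-.29])
sg=min((1,-1),key=lambda s:abs(env.inverse_kinematics(*pose([*g,.2],u2,70,s,.007))[5])+abs(env.inverse_kinematics(*pose([*p[:2],.16],u,-28,s,.007))[5])); print(sg)
P=lambda z:pose([*p[:2],z],u,-28,sg,.007); Q=lambda z:pose([*g,z],u2,70,sg,.007)
env.reach(*P(.16)); r=env.move_linear(P(p[2])[0],feed=.15,force_limit=12); env.hold(.3); say(('at',r,P(p[2])[0])); clamp(); say('grip')
env.move_linear(P(.2)[0],feed=.25); say('lift')
if telemetry.get_gripper_width()>.03:
    env.reach(*Q(.2)); env.move_linear(Q(.05)[0],feed=.2); env.hold(.3); say('pre')
    r=env.move_linear(Q(.014)[0],feed=.04,force_limit=6); say(('touch',r)); gripper_open(); env.hold(.2)
    q=telemetry.get_tool_pos(); env.move_linear(q-.09*lean(u2,70)+[0,0,.01],feed=.2); say('out')
c=snap('top'); cv2.imwrite('pics/top11.png',cv2.resize(c['color'][90:350,200:520],(640,520),interpolation=cv2.INTER_CUBIC)); print(np.round(lids(c),4).tolist())
```

```text
lid grip [ 0.4411 -0.2832  0.0213] F [0.4 0.4 2.8] w 0.0191 t 114.3
above [ 0.4797 -0.1708  0.0987] F [-0.2  0.5 -0.7] w 0.0192 t 116.2
('pressed', True) [ 0.4804 -0.1706  0.0793] F [-1.8  2.   5.6] w 0.0191 t 117.0
end [ 0.4804 -0.1706  0.0793] F [-1.8  1.5  5.7] w 0.0193 t 117.2
-1
('at', False, array([ 0.64121821, -0.03194832,  0.03594832])) [ 0.6418 -0.0321  0.0369] F [ 0.6 -0.5  0.2] w 0.085 t 120.3
grip [ 0.6417 -0.032   0.037 ] F [-2.1  0.4  5.4] w 0.0509 t 120.7
lift [ 0.6401 -0.0317  0.1916] F [-0.7 -0.2 -0.8] w 0.0509 t 121.5
pre [ 0.4039 -0.2903  0.0485] F [-0.1 -0.  -0.6] w 0.0505 t 124.0
('touch', True) [ 0.403  -0.2897  0.025 ] F [ 0.8 -0.2  3.2] w 0.0505 t 124.6
out [ 0.487  -0.2896  0.065 ] F [-0.1 -0.2 -0.4] w 0.0858 t 125.8
[[0.416, -0.2916, 0.0302, 0.0196, 449.8143, 272.0571]]
```

View pics/top11.png

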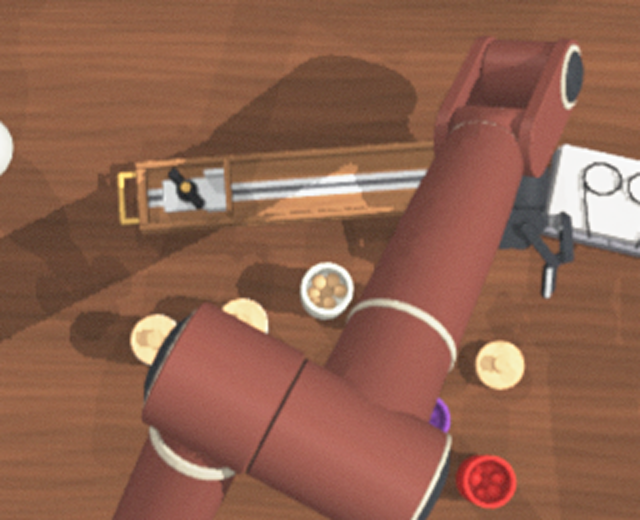

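Lid A is flat at crop (499,364), and it goes on can A next. After that I'll load the cans with a safer placing: land clear of the end face, check the landing height, then slide to contact.

```bash
cat >> det.py <<'E'
def put2(k,y):
    """pick lidded can at k, land it at row position y, slide it to contact; returns row position or None"""
    k=np.array(k[:2]); g=END+y*EY
    goto(*k,.13,TH); env.move_linear(np.r_[k,.034],feed=.2); env.hold(.2); clamp(); z0=telemetry.get_tool_pos()[2]; w=telemetry.get_gripper_width()
    if w<.055: say('missed'); return None
    env.move_linear(np.r_[k,.18],feed=.3); goto(*g,.18,TH); env.hold(.15)
    env.move_linear(np.r_[g,.100],feed=.25); env.hold(.3)
    r=env.move_linear(np.r_[g,.040],feed=.06,force_limit=10); q=telemetry.get_tool_pos(); say(('land',r,round(q[2]-z0-.012,4)))
    if abs(q[2]-z0-.012)>.004: return None
    env.move_linear(np.r_[q[:2]-.025*EY,q[2]],feed=.04,force_limit=6); q=telemetry.get_tool_pos(); say('slid')
    gripper_open(); env.move_linear(np.r_[q[:2],.18],feed=.3); return float((q[:2]-END)@EY)
E
python3 - <<'E'
from det import *
np.set_printoptions(precision=4,suppress=True)
q=telemetry.get_tool_pos(); env.move_linear(np.r_[q[:2],.16],feed=.25)
lidon((.416,-.2916),(.5016,-.070))
goto(.35,.45,.25); c=snap('top'); L=lidded(c); print(np.round(L,4).tolist()); W=cloud(c)
for y in L:
    m=np.hypot(W[...,0]-y[0],W[...,1]-y[1])<.028; print('z',np.percentile(W[m][:,2],[10,30,50,70,95]).round(4))
if len(L)==4:
    y=put2(L[0],.042); print('row',y)
goto(.35,.45,.25); c=snap('top'); print(np.round(lidded(c),4).tolist())
for t in lidded(c,.089,(.58,.75,-.3,.3)): print('tray',(np.array(t[:2])-END)@EX,(np.array(t[:2])-END)@EY,t[2])
say('')
E
```

```text
lid grip [ 0.4162 -0.2918  0.0213] F [-0.7  0.5  1.7] w 0.0192 t 129.5
above [ 0.502  -0.0701  0.0987] F [0.3 0.5 0.4] w 0.0189 t 131.8
('pressed', True) [ 0.5023 -0.07    0.0793] F [-1.   0.8  4.4] w 0.019 t 132.5
end [ 0.5023 -0.07    0.0793] F [-3.   0.5  5. ] w 0.0195 t 132.7
[[0.4795, -0.1706, 0.0301], [0.5018, -0.0698, 0.0299], [0.455, 0.0341, 0.0293], [0.4327, 0.1382, 0.0293]]
z [0.0726 0.0751 0.0772 0.0796 0.0914]
z [0.073  0.0754 0.0772 0.0794 0.0913]
z [0.0729 0.0759 0.0778 0.0797 0.0917]
z [0.073  0.0754 0.077  0.0795 0.0912]
('land', True, np.float64(-0.0003)) [ 0.6487 -0.1694  0.047 ] F [-0.5 -0.5  3.6] w 0.0598 t 142.4
slid [ 0.6502 -0.1796  0.0471] F [-0.1  1.6  3.8] w 0.0596 t 142.8
row 0.03206191549228855
[[0.5018, -0.0699, 0.0299], [0.4552, 0.0341, 0.0294], [0.4328, 0.1382, 0.0293]]
 [0.3506 0.4496 0.2498] F [-0.3  0.  -0.4] w 0.085 t 146.3
```

Run:
```python
from det import *
y=.032
for i in range(3):
    if i: goto(.35,.42,.25); c=snap('top')
    else: c=load('top')
    L=lidded(c); print(np.round(L,4).tolist())
    if len(L)!=3-i: print('odd'); break
    y=put2(L[0],y+.067); print('row',y)
    if y is None: break
goto(.35,.42,.25); c=snap('top'); s=snap('scene')
cv2.imwrite('pics/top12.png',np.vstack([cv2.resize(c['color'][150:215,240:440],(800,260),interpolation=cv2.INTER_CUBIC),cv2.resize(s['color'][220:340,210:450],(640,320),interpolation=cv2.INTER_CUBIC)[:,:,:].copy() if 0 else cv2.resize(s['color'][220:340,210:450],(800,320),interpolation=cv2.INTER_CUBIC)]))
W=cloud(c); rel=W[...,:2]-END; a=rel@EX; b=rel@EY; z=W[...,2]; m=(abs(a)<.03)&(b>.25)&(b<.29)&(z>.055)&(z<.068); print('board',np.percentile(b[m],[2,50,98]))
say('')
```

```text
[[0.5018, -0.0699, 0.0299], [0.4552, 0.0341, 0.0294], [0.4328, 0.1382, 0.0293]]
('land', True, np.float64(-0.0003)) [ 0.6433 -0.1127  0.0471] F [-0.9  0.1  5.1] w 0.0599 t 152.5
slid [ 0.6441 -0.1177  0.0471] F [-0.2  2.7  2.7] w 0.0597 t 152.8
row 0.09420329488612758
[[0.4554, 0.0338, 0.0297], [0.4329, 0.1382, 0.0293]]
('land', True, np.float64(-0.0004)) [ 0.6368 -0.0509  0.0469] F [-1.1 -0.2  3.9] w 0.0598 t 162.0
slid [ 0.6376 -0.0553  0.047 ] F [0.3 2.4 3.5] w 0.0594 t 162.3
row 0.15699729710862886
[[0.433, 0.1381, 0.0294]]
('land', True, np.float64(-0.0003)) [0.6306 0.0115 0.047 ] F [-2.1 -0.9  4.4] w 0.0595 t 171.1
slid [0.6315 0.0065 0.047 ] F [0.7 2.2 3.4] w 0.0598 t 171.4
row 0.21912997376135313
board [0.26481926 0.26870688 0.27226794]
 [0.3507 0.4195 0.2497] F [ 0.6 -0.7  0.2] w 0.0853 t 174.3
```

View pics/top12.png

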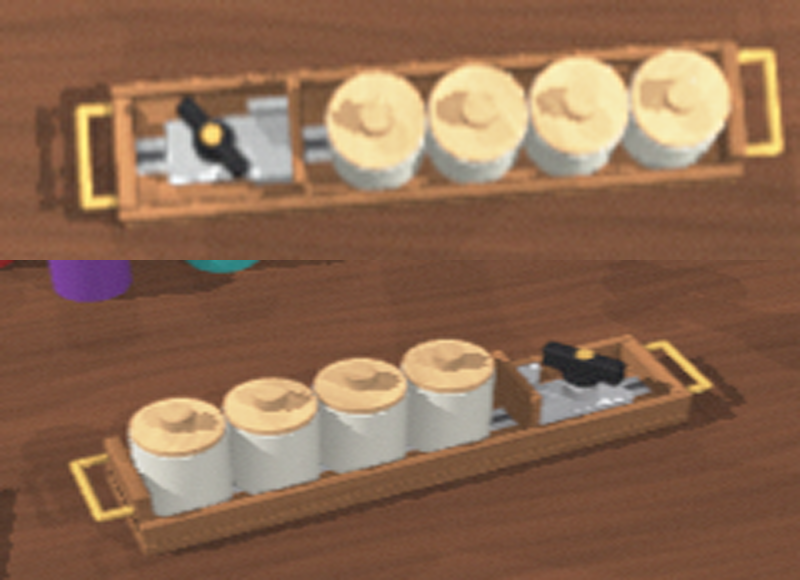

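The four lidded canisters stand in one row from (380,115) to (682,95), and the stop board is at (297,130). Last step: slide the stop snug and tighten the knob.

Run:
```python
from det import *
K=TC+.1351*EY; a=TH-.65+np.pi/2+1.3
# use the same j6 branch as before: rotate back to a-1.3
a0=TH-.65+np.pi/2; q=np.r_[K,.16]
env.reach(q,att(a)); print(telemetry.get_joints().round(2))
env.move_linear(np.r_[K,.050],feed=.15); env.hold(.3); say('down'); clamp(); say('grip')
r=env.move_linear(np.r_[K-.035*EY,.050],feed=.04,force_limit=15); p=telemetry.get_tool_pos(); say(('snug',r,(p[:2]-END)@EY-.056))
p=np.r_[p[:2]-.0015*EY,.050]
for s in np.linspace(1.1,-.04,6): env.reach(p,att(a0+s))
env.hold(.3); say('tight'); print(telemetry.get_wrist_torque().round(2), Ro.from_rotvec(telemetry.get_tool_rot()).as_matrix()[:2,1])
gripper_open(); env.move_linear(np.r_[p[:2],.2],feed=.2); goto(.35,.42,.25); env.hold(.2)
c=snap('top'); s=snap('scene')
cv2.imwrite('pics/top13.png',np.vstack([cv2.resize(c['color'][150:215,240:440],(800,260),interpolation=cv2.INTER_CUBIC),cv2.resize(s['color'][220:340,210:450],(800,320),interpolation=cv2.INTER_CUBIC)])); say('')
```

```text
[ 0.05  0.12  1.66  0.    1.36 -2.27]
down [0.6233 0.1082 0.051 ] F [ 0.5 -0.1 -0.7] w 0.0854 t 178.1
grip [0.623  0.1081 0.0502] F [ 1.3 -0.5 -0. ] w 0.0122 t 178.7
('snug', True, np.float64(0.24845125358248998)) [0.6247 0.0916 0.0502] F [-0.3  3.6  2.7] w 0.0125 t 179.3
tight [0.6244 0.0942 0.05  ] F [ 0.7 16.3  0.6] w 0.0128 t 181.6
[ 2.6  -0.2   0.81] [0.55553063 0.83147114]
 [0.3504 0.4197 0.2499] F [ 0.7 -0.5  0.2] w 0.0856 t 185.1
```

View pics/top13.png

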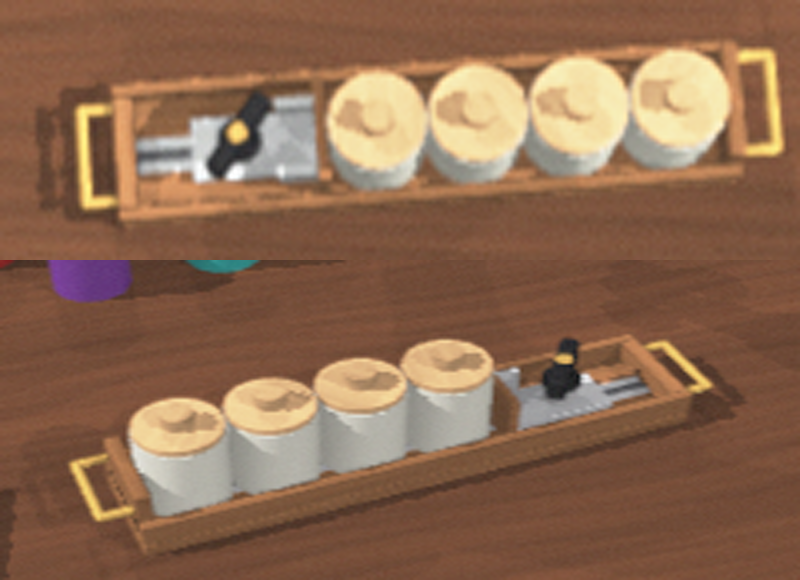

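The row is snug and the knob is back at its tight angle. I'll check the stop gap numerically before handing in.

Run:
```python
from det import *
c=load('top'); W=cloud(c); rel=W[...,:2]-END; a=rel@EX; b=rel@EY; z=W[...,2]
m=(abs(a)<.03)&(b>.235)&(b<.27)&(z>.054)&(z<.068)&(masks(c)[1]==0); print('board',np.percentile(b[m],[2,25,50,75,98]),m.sum())
lid,_=masks(c); yy=slice(150,215)
for nm in('top',):
    g=cv2.cvtColor(c['color'],cv2.COLOR_BGR2HSV); 
    L=(W[...,2]>.083)&(abs(a)<.04)&(b>0)&(b<.26); n,lab,st,ce=cv2.connectedComponentsWithStats((L).astype(np.uint8))
    bs=b[L]; print('lid extent',np.percentile(bs,[.5,99.5]))
# lid knobs (z>0.094): centres along the row
K=((W[...,2]>.0955)&(abs(a)<.03)&(b>0)&(b<.27)).astype(np.uint8); n,lab,st,ce=cv2.connectedComponentsWithStats(K)
for i in range(1,n):
    if st[i,4]>15: print('knob',st[i,4],a[lab==i].mean().round(4),b[lab==i].mean().round(4))
h,s,v=[x.astype(int) for x in cv2.split(g)]
m=((v<75)&(z>.04)&(abs(a)<.045)&(b>.26)&(b<.36)); u=np.argwhere(m); P=onplane(c,u[:,1],u[:,0],.066)[:,:2]; P=P-P.mean(0); w=np.linalg.svd(P)[2][0]; print('bar angle rel tray x',(np.arctan(w[1]/w[0])-TH),'->knob',np.arctan(w[1]/w[0])-TH+.65,len(P), 'bar centre b',b[m].mean()-.056)
```

```text
board [0.24873496 0.25073058 0.25240426 0.25444506 0.25660491] 75
lid extent [0.00490359 0.24477827]
knob 63 -0.0036 0.0326
knob 64 -0.0035 0.0945
knob 62 -0.0038 0.1565
knob 66 -0.0038 0.2175
bar angle rel tray x -0.6278056678937995 ->knob 0.022194332106200476 102 bar centre b 0.24746245032799885
```

```bash
python3 -c "
from cell import order,telemetry
print(order.hand_in(),telemetry.get_time())"
```

```text
the job is handed in; nothing more can be done
the job is handed in; nothing more can be done
```

I handed in the job at about 185 s of the 210 s: all four canisters are lidded and snug in one row, with the stop clamped and the knob tight, after two canisters fell during loading and I stood them up and re-lidded them.

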